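# Click the magnet holder onto its turntable post and load the bar magnet

### The job

Set up the magnet turntable: while the holder is still empty, slide its sleeve over the stand's post and press it straight down past the two sprung balls until it clicks and its foot is fully home on the shoulder. Then lay the red and green bar magnet flat into the holder's two end forks, the red half at the red end plate, setting it down rather than dropping it, and let go. Leave the compass, the spirit level, the brass weight and the inclinometer where they are.

Things in the scene. Friction and masses are not known exactly. Their poses are not given: they have to be found in the camera images.
- holder_grip (a point): Empty magnet holder, loose, upright on the table: aluminium sleeve (34 mm wide, 40 mm high, capped) carrying a black beam along its y (12 x 92 mm) with a fork at each end. Two flat black grip pads face +x and -x: 36 mm over both, 22 mm long, 5 to 37 mm above the foot; take it there from above, a finger each side of the beam. 60 to 130 g. Point: sleeve axis, 22 mm above the foot; z up.
- holder_foot (a point): Centre of the holder's underside, in the mouth of the bore. The bore is 18 mm wide for the lowest 14 mm, above that 26 mm wide up to 36 mm (where the balls spring out). Axes as for holder_grip.
- holder_seat (a point): Middle of the beam's top, where the magnet lies, 48 mm above the foot. Forks stand 29 to 43 mm out along y on each side: cheeks 19.5 mm apart, flared above, 11 mm high; end plates 86 mm apart, 10.5 mm high, the one at +y red, at -y green. Between the forks (58 mm) both sides are open for fingers, 8 mm down to the sleeve's cap.
- post_shoulder (a point): Stand, fixed: grey round foot (136 mm over its three brass levelling screws, 28 mm high), 29 mm column with a white degree circle (74 mm wide, top at 40 mm) and a 34 mm shoulder 70 mm above the table, from which the upright steel post rises. Point: centre of the shoulder's top, on the post's axis, where the holder's foot must sit; z up.
- post_tip (a point): Top of the post, 32 mm above the shoulder. The post is 16 mm thick; its upper 7 mm taper to 8 mm at the tip.
- ball_left (a joint): One of two 10 mm brass balls in opposite sides of the post, 18 mm above the shoulder, 2.5 mm proud. Value: how far it is pressed in, 0 = out, at most 0.0035 m. The sleeve presses each in about 1.5 mm to pass: 8 to 12 N down (the weight alone will not), then 4 to 6 N over 14 mm; in the last 4 mm they snap out inside it and draw it home.
- ball_right (a joint): The opposite ball, likewise.
- magnet_center (a point): Bar magnet, one half red, the other green, 81 mm long (its y), 15 mm wide (x), 11 mm high, lying flat on the table, about 85 g. This point is its centre, half-way up; z up. The red half is on its +y side.
- magnet_red (a point): Middle of the magnet's red half, 20 mm along +y from its centre.
- spirit_level_center (a point): Small light-grey spirit level, 14 x 80 x 14 mm, a bystander of the magnet's size; the point is its centre.
- pocket_compass: Black round pocket compass, 48 mm wide, 12 mm high, loose bystander; origin at its underside.
- slot_weight: Round slotted brass weight, 32 mm wide, 14 mm high, loose bystander; origin at its underside.
- inclinometer: Dip circle on a black T-foot, 142 x 196 x 129 mm, bystander at the left; origin at the middle of its underside.
- holder: The whole holder (origin as holder_foot).
- magnet: The whole magnet (origin in the middle of its underside).
Things that resemble listed ones, but are neither listed nor needed, are in the scene too. Of the things that look like the magnet, take the one that is nearest to the robot's base at the start. There is more than one size of the holder; the job needs the larger.

How it is judged:
On the way:
1. the empty holder is clicked home on the post: foot on the shoulder, both balls sprung out inside it, the magnet still clear of it (z of holder_foot in the frame of post_shoulder between -0.002 and 0.0025 m and horizontal distance between holder_foot and post_shoulder below 0.003 m and angle between holder_foot's own z axis and vertical below 0.06 rad and value of joint each of ball_left, ball_right below 0.001 m and distance between magnet_center and holder_seat above 0.03 m), for 0.2 s.
At the end, for the whole second after the job is handed in: Holder upright on the post, foot within 2.5 mm of the shoulder and 3 mm of its axis, both balls out (pressed in under 1 mm). Magnet flat in both forks, centre within 4 mm across, 5 mm along, 2.5 mm in height of its seat, red half at the red plate. Both released and at rest (z of holder_foot in the frame of post_shoulder between -0.002 and 0.0025 m and horizontal distance between holder_foot and post_shoulder below 0.003 m and angle between holder_foot's own z axis and vertical below 0.06 rad and value of joint each of ball_left, ball_right below 0.001 m and x of magnet_center in the frame of holder_seat between -0.004 and 0.004 m and y of magnet_center in the frame of holder_seat between -0.005 and 0.005 m and z of magnet_center in the frame of holder_seat between 0.003 and 0.008 m and y of magnet_red in the frame of holder_seat above 0.005 m and angle between magnet_center's own z axis and vertical below 0.08 rad and linear speed of each of holder, magnet below 0.02 m/s); the robot touches nothing.
It fails at once if a bystander (compass, spirit level, brass weight, inclinometer) is moved more than 2 cm (distance of any of spirit_level_center, pocket_compass, slot_weight, inclinometer from where it was at the start of the episode above 0.02 m).
It fails at once if the magnet is dropped from more than about 1 cm (contact force between magnet and anything else below 0.01 N and linear speed of magnet above 0.45 m/s).
It also fails if it takes over 61 s, if anything falls off the work surface, if the arm or the gripper's body presses on something with over 40 N, if the wrist force passes 120 N, or if a joint passes its speed limit or range.

### The arm

A 6-joint arm with a two-finger parallel gripper is mounted at the origin on a cart in front of the work surface, level with it; the furniture and walls round the work are solid. World frame = base frame: x ahead of the robot, y to its left, z up, the work surface at z = 0. Lengths are in m, angles in rad, forces in N, time in s.
With the tool pointing down it reaches from about 0.425 to 0.95 m from the base axis. Payload 3.5 kg.
Tool frame: the origin (TCP) lies midway between the tips of the shut fingers; the grasp point (between the pads) lies 19 mm behind it; z points along the fingers, y is the line along which they close (so a half turn about z gives the same grasp; the last joint's range is limited). The gripper opens to 85 mm and grips with 20 to 120 N. Pads are 22 mm wide; open, the fingers measure 114 mm over their backs; the gripper's body (76 mm by 85 mm) begins 54 mm behind the grasp point. The pads swing forward as they close: fully open they stand 13 mm farther back than shut.
Start: joints at [0.97, 0.286, 1.577, -0, 1.279, -0.15], TCP at [0.294, 0.608, 0.203] pointing down, gripper open.
Joint ranges: [-2.77, 2.77], [-0.9, 2.22], [0.21, 2.48], [-1.53, 4.67], [0.24, 2.81], [-2.84, 2.84]. Speed limits (rad/s): [2.79, 2.79, 3.14, 3.14, 3.14, 3.14].

### API

Orientations are given as a unit quaternion [x, y, z, w].
In Python, from plant import get_state, read_camera, ctrl gives the robot as it stands.
- The arm moves only by the shell command python3 -m crank 'ROWS' [FORCE]. ROWS is JSON, a list of rows, each a list of 3 entries, a list of its own where there are three numbers: the shift along the tool's x, y, z in mm, then the turn about the tool's z in degrees, then the closure in counts, from 0 (fully open) to 255 (shut). In form: [[[tx, ty, tz], yaw, claw], ...]. A call has 1 to 10 rows; each row is the pose to reach, as a shift and turn from the pose commanded when the call began, along the tool's axes at that moment; what a row does not reach only later rows make up. A row lasts 1/10 s, in which the tool goes at most 50 mm and 8.59 degrees, less where a joint would pass 70% of its speed; a pose out of reach is approached as far as the arm can. A call with a gripper value outside its range is refused whole. The fingers move at their own pace and stop on an object; FORCE is the grip in N (left out, the last holds). Time passes only in rows, so rows that repeat a pose let the fingers close. It gives the time, the measured TCP pose, the force, the opening and the grip force at its end, in the units of the state.
- get_state(): the state, without advancing time (a new reading comes with each control period).
- read_camera(name): name is "scene" or "top"; returns a dict with "frame" (480x640x3 uint8, blue, green, red), "range_z" (480x640 float32, m along the optical axis (not along the pixel's ray), 0 where there is no reading), "vfov" (degrees; the focal length in pixels is half the picture's height over the tangent of half this angle, whatever the lens; pixels are square), "cx", "cy" (the principal point, pixels), "origin" and "orientation" of the camera in the world. Camera axes: x right, y down, z forward; pixel columns grow to the right and rows downward; lengths in m; the calibration is good to about 2 mm. A picture is of the moment at which its call begins.
- ctrl.sign_off(): hands the job in; it is judged then, once.
The state is a dict: "time": time; "qpos": joint angles; "dq": joint speeds; "joint_efforts": joint torques, N m; "eef_pos": TCP position; "tcp_rot": TCP orientation; "contact_force": force on the tool from outside, world axes, zero at the start; "wrist_torque": the same for the moment, N m; "opening": opening from 0.0 (shut) to 1.0 (fully open); "finger_force": force on a finger pad.
Only numpy, scipy, OpenCV 4.12 (cv2) and the standard library are available. Lean on these libraries where they do the work, as an engineer would, in place of code of your own. Each camera call takes 0.05 s, during which the arm holds its last target. There are 200 camera calls.

## Working session

There is one attempt and no reset: what is moved stays moved. The work goes in short steps, Python scripts to look and compute and a shell command to move; the robot and the scene stay as the last step left them, time stands still between calls to the robot, and variables do not carry over. Pictures are saved under pics/ and viewed, at most 12 in all, crops included, and the job is handed in when it is done.

```bash
mkdir -p pics; ls; cat > h.py <<'E'
import numpy as np, cv2, pickle
from plant import get_state, read_camera, ctrl
from scipy.spatial.transform import Rotation as R
def snap(n):
    c=read_camera(n); pickle.dump(c,open(f'{n}.pkl','wb')); return c
def load(n): return pickle.load(open(f'{n}.pkl','rb'))
def foc(c): return c['frame'].shape[0]/2/np.tan(np.radians(c['vfov'])/2)
def rot(c):
    o=np.array(c['orientation'],float); return R.from_quat(o).as_matrix() if o.size==4 else o.reshape(3,3)
def cloud(c):
    f=foc(c); v,u=np.mgrid[:480,:640]; z=c['range_z']
    return np.stack([(u-c['cx'])*z/f,(v-c['cy'])*z/f,z],-1)@rot(c).T+np.array(c['origin'])
def plane(c,u,v,h):
    f=foc(c); d=rot(c)@np.array([(u-c['cx'])/f,(v-c['cy'])/f,1]); o=np.array(c['origin']); return o+d*(h-o[2])/d[2]
def proj(c,p):
    q=rot(c).T@(np.array(p)-np.array(c['origin'])); f=foc(c); return q[0]/q[2]*f+c['cx'],q[1]/q[2]*f+c['cy']
E
python3 - <<'E'
from h import *
for n in('scene','top'):
    c=snap(n); cv2.imwrite(f'pics/{n}0.png',c['frame']); print(n,c['origin'],c['orientation'],c['vfov'],c['cx'],c['cy'])
print(get_state())
E
```

```text
pics
scene [ 0.14200165 -0.7826852   1.15986852] [ 0.90889606 -0.24169576  0.08469562 -0.32911663] 46.26940008879643 319.5234454162996 235.1989355200296
top [0.47837747 0.02717388 1.18454484] [-0.69784499  0.7146924  -0.02966841  0.03670057] 55.60994789248213 316.64579891033304 236.36035759252727
{'time': 0.1, 'qpos': array([ 9.69966115e-01,  2.87139806e-01,  1.57801629e+00, -1.71313592e-05,
        1.27861038e+00, -1.49998780e-01]), 'dq': array([ 0.00167109, -0.00261854, -0.00337434,  0.00103953,  0.0006178 ,
        0.00099245]), 'joint_efforts': array([ 1.33419489e-03, -4.07294762e+01, -2.93702978e+01, -1.45634517e-04,
        3.39538608e-03,  2.57322931e-06]), 'eef_pos': array([0.29371145, 0.60702551, 0.20195149]), 'tcp_rot': array([ 2.23509035e-01,  9.74701252e-01, -1.01422067e-03, -3.90896035e-04]), 'contact_force': array([-0.8428871 , -0.58512096, -0.03884255]), 'wrist_torque': array([ 0.01211123,  0.01591491, -0.01998248]), 'finger_force': 0.0, 'opening': 0.998336650408061}
```

View pics/scene0.png

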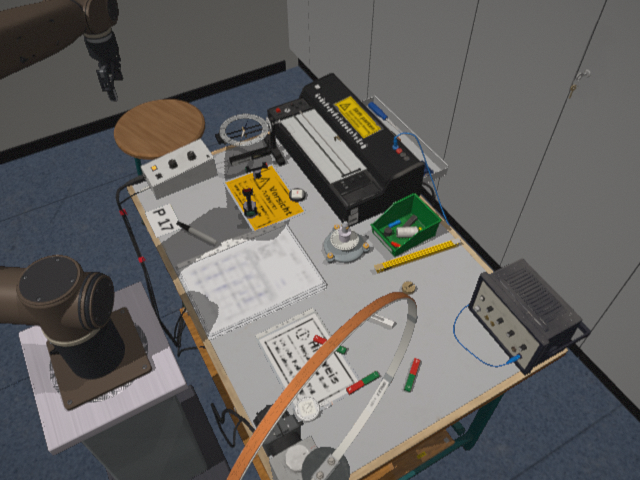

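View pics/top0.png

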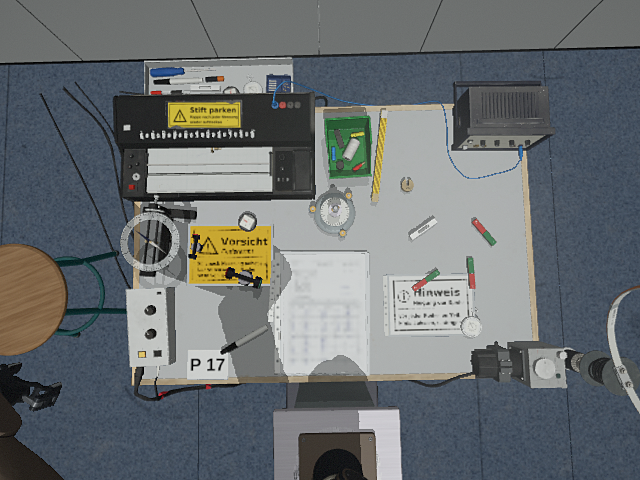

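```bash
python3 - <<'E'
from h import *
c=load('top'); s=load('scene')
A=cv2.resize(c['frame'][200:300,170:290],None,fx=3.3,fy=3,interpolation=cv2.INTER_CUBIC)
B=cv2.resize(c['frame'][205:345,380:505],(396,300),interpolation=cv2.INTER_CUBIC)
C=cv2.resize(s['frame'][150:250,220:340],(396,300),interpolation=cv2.INTER_CUBIC)
D=cv2.resize(s['frame'][300:420,290:440],(396,300),interpolation=cv2.INTER_CUBIC)
cv2.imwrite('pics/crop.png',np.vstack([np.hstack([A,B]),np.hstack([C,D])]))
hsv=cv2.cvtColor(c['frame'],cv2.COLOR_BGR2HSV)
H,S,V=cv2.split(hsv)
red=((H<8)|(H>172))&(S>120)&(V>80); gr=(H>45)&(H<90)&(S>90)&(V>40)
for nm,m in(('r',red),('g',gr)):
    n,l,st,ce=cv2.connectedComponentsWithStats(m.astype('uint8'))
    for i in range(1,n):
        if 40<st[i,4]<900 : print(nm,ce[i].round(1),st[i,4],plane(c,*ce[i],.011).round(4))
P=cloud(c); 
for q in[(333,211),(245,278),(195,243),(195,239),(247,221),(407,184),(472,326),(423,229),(150,240)]: print(q,P[q[1],q[0]].round(3))
def top(n,x0,x1,y0,y1,zmin):
    p=P[y0:y1,x0:x1].reshape(-1,3); p=p[p[:,2]>zmin]; print(n,len(p),p.mean(0).round(4),p[:,2].max().round(4))
for z in(.02,.03,.04,.045,.05):
  top('hold1',222,268,262,295,z); top('hold2',188,206,228,262,z)
for z in (.03,.06,.075,.09,.098): top('post',300,365,180,245,z)
E
```

```text
r [282.  104.7] 41 [0.9435 0.1215 0.011 ]
r [479.  226.3] 76 [ 0.605  -0.3826  0.011 ]
r [471.8 280. ] 67 [ 0.4673 -0.3565  0.011 ]
r [419.5 284.2] 69 [ 0.4598 -0.2226  0.011 ]
g [489.1 237.6] 69 [ 0.575  -0.4069  0.011 ]
g [470.6 265.3] 68 [ 0.5048 -0.3556  0.011 ]
g [431.6 275.7] 62 [ 0.4805 -0.2546  0.011 ]
(333, 211) [ 0.642 -0.004  0.095]
(245, 278) [0.486 0.218 0.046]
(195, 243) [0.577 0.346 0.037]
(195, 239) [0.588 0.348 0.031]
(247, 221) [0.633 0.217 0.014]
(407, 184) [ 0.722 -0.203  0.003]
(472, 326) [ 0.352 -0.35   0.014]
(423, 229) [ 0.601 -0.236  0.019]
(150, 240) [0.58  0.432 0.115]
hold1 403 [0.4874 0.2202 0.0593] 1.1845
hold2 189 [0.5674 0.3433 0.0522] 1.1845
hold1 394 [0.4874 0.2204 0.0601] 1.1845
hold2 148 [0.5669 0.3425 0.0591] 1.1845
hold1 351 [0.4875 0.2205 0.0628] 1.1845
hold2 28 [0.56   0.3153 0.1645] 1.1845
hold1 288 [0.4874 0.2199 0.0673] 1.1845
hold2 5 [0.5141 0.1563 0.7293] 1.1845
hold1 141 [0.4865 0.2161 0.0875] 1.1845
hold2 3 [0.4784 0.0272 1.1845] 1.1845
post 961 [0.6611 0.0116 0.0739] 1.1845
post 410 [0.6753 0.0329 0.1179] 1.1845
post 292 [0.6839 0.0448 0.1371] 1.1845
post 83 [0.6404 0.0189 0.2663] 1.1845
post 39 [0.5916 0.0028 0.4622] 1.1845
```

View pics/crop.png

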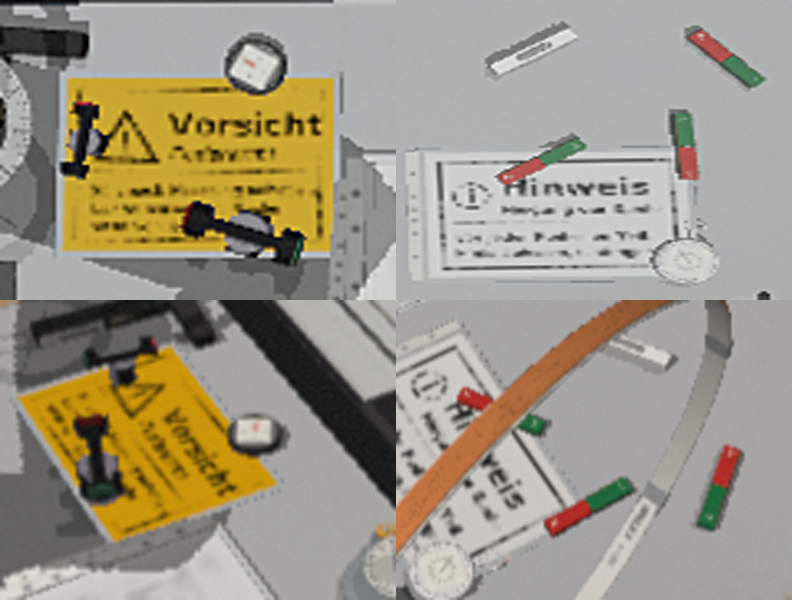

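Holder candidates in the top view are the large one at (245,278) and a small decoy at (195,243). Magnet candidates are (426,279), (470,272) and (484,231), plus the spirit level at (423,229). I choose the larger holder at (245,278), whose red plate is on the left. For the magnet I choose (426,279), 0.53 m from the base against 0.60 and 0.71 m for the others. The crop confirms both choices. The stand is at (333,211).

```bash
cat >> h.py <<'E'
def goto(x,y,z,a):  # a: world yaw (deg) of tool y line wanted (mod 180)
    s=get_state(); M=R.from_quat(s['tcp_rot']).as_matrix()
    d=M.T@(np.array([x,y,z])-s['eef_pos'])*1000
    ty=np.degrees(np.arctan2(M[1,1],M[0,1])); t=(a-ty+90)%180-90
    print('tcp',s['eef_pos'].round(4),'tool-y',ty.round(2),'q6',s['qpos'][5].round(2),'shift',d.round(1),'yaw',round(-t,2),'alt',round(-t+180*np.sign(t),2))
def dirs(): 
    M=R.from_quat(get_state()['tcp_rot']).as_matrix(); print(M.round(3))
def zcloud(c,box,z0,z1):
    P=cloud(c); m=(P[...,0]>box[0])&(P[...,0]<box[1])&(P[...,1]>box[2])&(P[...,1]<box[3])&(P[...,2]>z0)&(P[...,2]<z1)&(c['range_z']>0)
    return P,m
def rect(p):
    r=cv2.minAreaRect((p[:,:2]*1000).astype('float32')); b=cv2.boxPoints(r); e=[b[1]-b[0],b[2]-b[1]]; L=max(e,key=np.linalg.norm)
    return np.array(r[0]).round(1),np.array(r[1]).round(1),round(float(np.degrees(np.arctan2(L[1],L[0]))%180),2)
E
python3 - <<'E'
from h import *
for n in('top','scene'):
    c=load(n); print(n)
    for z0,z1 in((.03,.07),(.042,.07),(.053,.07)):
        P,m=zcloud(c,(.43,.55,.15,.29),z0,z1); print('holder',z0,m.sum(),rect(P[m]),P[m].mean(0).round(4))
    for z0,z1 in((.034,.045),(.06,.075),(.085,.12),(.097,.12)):
        P,m=zcloud(c,(.58,.72,-.07,.07),z0,z1); print('post',z0,m.sum(),rect(P[m]) if m.sum()>3 else 0,P[m].mean(0).round(4))
    P,m=zcloud(c,(.42,.53,-.3,-.18),.006,.02); print('mag',m.sum(),rect(P[m]),P[m].mean(0).round(4))
    P,m=zcloud(c,(.4,.55,-.1,.1),-.02,.02);print('table z',np.median(P[m][:,2]))
    hsv=cv2.cvtColor(c['frame'],cv2.COLOR_BGR2HSV);H,S,V=cv2.split(hsv)
    col=(((H<8)|(H>172))|((H>45)&(H<90)))&(S>100)&(V>50)
    P,m=zcloud(c,(.42,.53,-.3,-.18),-.01,.03)
    v,u=np.nonzero(m&col); q=np.array([plane(c,a,b,.011) for a,b in zip(u,v)]); print('magcol',len(q),rect(q),q.mean(0).round(4))
dirs(); goto(.487,.22,.15,0)
E
```

```text
top
holder 0.03 390 (array([487.2, 222.5]), array([92.6, 35.6]), 70.72) [0.4874 0.2224 0.0485]
holder 0.042 317 (array([488.3, 222.1]), array([92.5, 30.7]), 70.91) [0.4875 0.2229 0.0507]
holder 0.053 77 (array([487.5, 222.4]), array([92.6, 28.7]), 70.58) [0.4872 0.2217 0.0589]
post 0.034 502 (array([659.7,   9.6]), array([131.8,  72.7]), 59.85) [ 0.6483 -0.0076  0.041 ]
post 0.06 112 (array([669.4,  18.7]), array([101.2,  32.5]), 53.23) [ 6.523e-01 -2.000e-04  7.030e-02]
post 0.085 166 (array([684.1,  25.8]), array([111.5,  38. ]), 56.17) [0.6888 0.0379 0.0909]
post 0.097 31 (array([648.6,  -9.3]), array([13., 14.]), 149.56) [ 0.648  -0.0091  0.1005]
mag 253 (array([ 475.4, -240.6]), array([118.1, 107.6]), 88.72) [ 0.47   -0.2394  0.0105]
table z 0.010173711466977098
magcol 119 (array([ 469.3, -238.6]), array([12.6, 78.7]), 121.92) [ 0.4671 -0.2342  0.011 ]
scene
holder 0.03 281 (array([486.8, 220.6]), array([98.8, 35.1]), 66.45) [0.4862 0.2202 0.0459]
holder 0.042 204 (array([486. , 220.6]), array([98.7, 29.1]), 70.77) [0.4865 0.2209 0.0493]
holder 0.053 54 (array([485.7, 219.1]), array([94.4, 29.1]), 70.4) [0.4874 0.2223 0.0563]
post 0.034 393 (array([663.1,   7.1]), array([121.9,  72.7]), 50.78) [ 0.6514 -0.0095  0.0386]
post 0.06 154 (array([669.9,  14.6]), array([100.1,  46.2]), 49.0) [0.6671 0.0097 0.0682]
post 0.085 84 (array([682.3,  22.5]), array([114.1,  37. ]), 55.56) [0.6761 0.0212 0.0906]
post 0.097 12 (array([645.7, -13.6]), array([13.1,  7.5]), 57.93) [ 0.6457 -0.0144  0.1008]
mag 116 (array([ 472.1, -248.5]), array([ 19.1, 116. ]), 119.24) [ 0.4678 -0.2396  0.009 ]
table z 0.007045311486243877
magcol 123 (array([ 468.3, -241.9]), array([18. , 79.2]), 125.32) [ 0.4647 -0.2371  0.011 ]
[[-0.9    0.436 -0.001]
 [ 0.436  0.9   -0.002]
 [ 0.    -0.002 -1.   ]]
tcp [0.2937 0.607  0.202 ] tool-y 64.17 q6 -0.15 shift [-342.6 -264.    52.4] yaw 64.17 alt -115.83
```

```bash
python3 - <<'E'
from h import *
goto(.487,.2215,.12,-19.3)
E
```

```text
tcp [0.2937 0.607  0.202 ] tool-y 64.17 q6 -0.15 shift [-342.  -262.6   82.4] yaw 83.47 alt -96.53
```

```bash
python3 -m crank '[[[-38,-29,9],8.4,0],[[-76,-58,18],16.7,0],[[-114,-88,27],25,0],[[-152,-117,37],33.4,0],[[-190,-146,46],41.7,0],[[-228,-175,55],50,0],[[-266,-204,64],58.4,0],[[-304,-234,73],66.8,0],[[-342,-262.6,82],75.1,0],[[-342,-262.6,82],83.5,0]]' 40; python3 - <<'E'
from h import *
goto(.487,.2215,.12,-19.3)
E
```

```text
time: 1.1
eef_pos: [0.4886, 0.2173, 0.1195]
tcp_rot: [0.819, 0.573, -0.001, 0.0]
contact_force: [0.2, 0.8, -0.0]
opening: 0.998
finger_force: 0.0
tcp [0.4886 0.2173 0.1195] tool-y -20.04 q6 0.58 shift [ 3.4 -2.9 -0.5] yaw -0.74 alt 179.26
```

```bash
python3 -m crank '[[[0,0,0],0,0],[[0,0,0],0,0],[[0,0,0],0,0]]'; python3 - <<'E'
from h import *
goto(.487,.2215,.006,-19.3)
for n in('top','scene'):
  c=snap(n); cv2.imwrite(f'pics/{n}1.png',cv2.resize(c['frame'][180:340,160:330] if n=='top' else c['frame'][120:280,180:350],None,fx=3,fy=3))
E
```

```text
time: 1.4
eef_pos: [0.4871, 0.223, 0.1213]
tcp_rot: [0.815, 0.58, 0.0, -0.0]
contact_force: [0.1, -0.5, 0.1]
opening: 1.001
finger_force: 0.0
tcp [0.4871 0.223  0.1213] tool-y -19.12 q6 0.57 shift [ -1.5   0.4 115.3] yaw 0.18 alt -179.82
```

View pics/scene1.png

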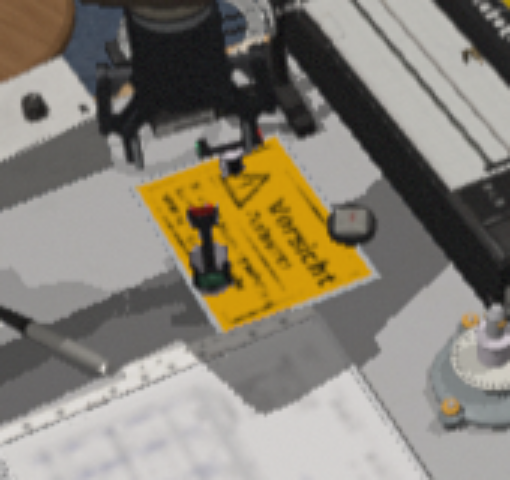

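The scene crop shows the open fingers at (130,140) and (260,130), straddling the big holder at (207,250) from above, beam between them. I'll descend.

```bash
python3 -m crank '[[[-1,0,30],0.2,0],[[-1,0,60],0.2,0],[[-1,0,85],0.2,0],[[-1,0,105],0.2,0],[[-1,0,115],0.2,0],[[-1,0,115],0.2,0],[[-1,0,115],0.2,0]]'; python3 -m crank '[[[0,0,0],0,80],[[0,0,0],0,110],[[0,0,0],0,140],[[0,0,0],0,170],[[0,0,0],0,200],[[0,0,0],0,255],[[0,0,0],0,255],[[0,0,0],0,255]]' 40;python3 - <<'E'
from h import *
goto(.487,.2215,.006,-19.3)
E
```

```text
time: 2.2
eef_pos: [0.4877, 0.2217, 0.007]
tcp_rot: [0.817, 0.577, 0.001, 0.0]
contact_force: [0.4, 0.3, 0.7]
opening: 1.003
finger_force: 0.0
time: 3.0
eef_pos: [0.4876, 0.2214, 0.0072]
tcp_rot: [0.817, 0.577, 0.0, 0.0]
contact_force: [-2.4, -0.5, 6.5]
opening: 0.387
finger_force: 39.4
tcp [0.4876 0.2214 0.0072] tool-y -19.53 q6 0.58 shift [-0.1 -0.6  1.2] yaw -0.23 alt 179.77
```

```bash
python3 -m crank '[[[0,0,-10],0,255],[[0,0,-35],0,255],[[0,0,-75],0,255],[[0,0,-115],0,255],[[0,0,-135],0,255],[[0,0,-135],0,255],[[0,0,-135],0,255]]';python3 - <<'E'
from h import *
goto(.6475,-.0105,.15,-19.3)
E
```

```text
time: 3.7
eef_pos: [0.4866, 0.2211, 0.1406]
tcp_rot: [0.817, 0.577, -0.0, -0.0]
contact_force: [-0.1, -0.5, -1.7]
opening: 0.381
finger_force: 40.0
tcp [0.4866 0.2211 0.1406] tool-y -19.53 q6 0.58 shift [-164.5  229.    -9.4] yaw -0.23 alt 179.77
```

```bash
python3 -m crank '[[[-16,23,-9],0,255],[[-41,57,-9],0,255],[[-66,92,-9],0,255],[[-90,126,-9],0,255],[[-115,160,-9],0,255],[[-140,195,-9],0,255],[[-157,218,-9],0,255],[[-164.5,229,-9],0,255],[[-164.5,229,-9],0,255],[[-164.5,229,-9],0,255]]'; python3 -m crank '[[[0,0,0],0,255],[[0,0,0],0,255]]' >/dev/null; python3 - <<'E'
from h import *
goto(.6475,-.0105,.15,-19.3)
for n in('top','scene'):
  c=snap(n); o=load(n)
  f=c['frame']; u,v=map(int,proj(c,(.6475,-.01,.13))); cv2.imwrite(f'pics/{n}2.png',cv2.resize(f[v-80:v+80,u-80:u+80],None,fx=3,fy=3))
E
cd pics; python3 -c "
import cv2,numpy as np
cv2.imwrite('c2.png',cv2.resize(np.hstack([cv2.imread('top2.png'),cv2.imread('scene2.png')]),(800,400)))"
```

```text
time: 4.7
eef_pos: [0.6466, -0.0092, 0.1485]
tcp_rot: [0.817, 0.577, -0.001, -0.001]
contact_force: [0.8, 0.2, -0.7]
opening: 0.381
finger_force: 40.0
tcp [ 0.6473 -0.0089  0.1502] tool-y -19.43 q6 0.17 shift [-1.5  0.7  0.2] yaw -0.13 alt 179.87
```

View pics/c2.png

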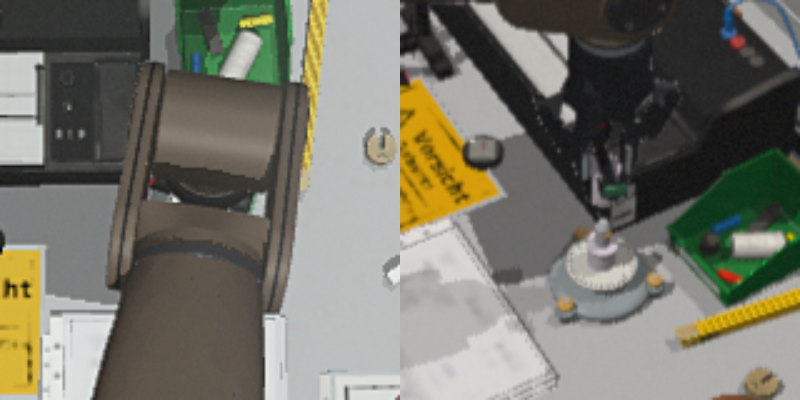

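```bash
python3 - <<'E'
from h import *
import pickle
c0=cv2.imread('pics/top0.png'); c=load('top'); c['frame']=c0  # calibration same
g=cv2.cvtColor(cv2.resize(c0[180:245,300:365],None,fx=10,fy=10,interpolation=cv2.INTER_CUBIC),cv2.COLOR_BGR2GRAY)
g=cv2.GaussianBlur(g,(0,0),4); print(proj(c,(.6475,-.01,.04)),proj(c,(.6475,-.01,.07)),proj(c,(.6475,-.01,.102)),foc(c)/(1.1845-.04)/1000*37,foc(c)/1.1145*.017,foc(c)/1.08*.004)
hsv=cv2.cvtColor(c0,cv2.COLOR_BGR2HSV)
m=((hsv[...,2]>190)&(hsv[...,1]<40)).astype('uint8'); m[:180]=0;m[245:]=0;m[:,:300]=0;m[:,365:]=0
# radial edges of degree disc
f=foc(c); ctr=np.array(proj(c,(.6475,-.01,.04))); g0=cv2.cvtColor(c0,cv2.COLOR_BGR2GRAY).astype('float32')
for h,rad,w in((.04,37,4),(.07,17,3),(.028,68,0)):
  if not w: continue
  rr=f/(1.1845-h)*rad/1000; cc=np.array(proj(c,(.6475,-.01,h)))
  for it in range(4):
    pts=[]
    for a in np.radians(np.arange(0,360,4)):
        r=np.arange(rr-w,rr+w,.2); mp=cc+np.outer(r,[np.cos(a),np.sin(a)])
        s=cv2.remap(g0,mp[:,0].astype('float32')[None],mp[:,1].astype('float32')[None],cv2.INTER_LINEAR)[0]
        d=np.gradient(s); i=d.argmin(); pts.append((*mp[i],-d[i]))
    pts=np.array(pts); 
    A=np.c_[pts[:,:2],np.ones(len(pts))]; ok=pts[:,2]>np.percentile(pts[:,2],30)
    for k in range(4):
        x=np.linalg.lstsq(A[ok],(pts[ok,:2]**2).sum(1),rcond=None)[0]; C=x[:2]/2; r_=np.sqrt(x[2]+C@C); e=abs(np.hypot(*(pts[:,:2]-C).T)-r_); ok=e<max(.4,np.median(e))
    cc=C
  print(h,C.round(2),r_*(1.1845-h)/f*1000,ok.sum(),plane(c,*C,h).round(4))
E
```

```text
(np.float64(334.71786555249633), np.float64(211.9037253890142)) (np.float64(335.06348122166764), np.float64(210.11834827971512)) (np.float64(335.4529515506353), np.float64(208.10642731630156)) 14.712866064756074 6.941929566983779 1.6855730942055382
0.04 [334.37 211.26] 36.34753291452983 67 [ 0.6492 -0.0092  0.04  ]
0.07 [334.65 209.42] 16.077598246696493 60 [ 0.6493 -0.009   0.07  ]
```

```bash
python3 - <<'E'
from h import *
goto(.6493,-.0100,.108,-19.4)
E
```

```text
tcp [ 0.6476 -0.0093  0.1505] tool-y -19.45 q6 0.17 shift [-0.1  1.8 42.5] yaw -0.05 alt 179.95
```

```bash
python3 -m crank '[[[0,1.8,10],0,255],[[0,1.8,20],0,255],[[0,1.8,30],0,255],[[0,1.8,37],0,255],[[0,1.8,42],0,255],[[0,1.8,42],0,255],[[0,1.8,42],0,255]]' 70; python3 -m crank '[[[0,0,2],0,255],[[0,0,4],0,255],[[0,0,6],0,255],[[0,0,8],0,255],[[0,0,8],0,255],[[0,0,8],0,255]]'; python3 - <<'E'
from h import *
goto(.6493,-.0100,.108,-19.4); print(get_state()['contact_force'],get_state()['wrist_torque'])
E
```

```text
time: 5.7
eef_pos: [0.6498, -0.011, 0.1083]
tcp_rot: [0.817, 0.577, 0.0, 0.0]
contact_force: [0.3, -0.4, -1.1]
opening: 0.364
finger_force: 69.4
time: 6.3
eef_pos: [0.6495, -0.0109, 0.1]
tcp_rot: [0.817, 0.577, -0.0, -0.0]
contact_force: [-0.4, 0.2, -1.1]
opening: 0.367
finger_force: 69.4
tcp [ 0.6495 -0.0109  0.1   ] tool-y -19.53 q6 0.17 shift [ 0.7 -0.5 -8. ] yaw -0.13 alt 179.87
[-0.39724764  0.22229237 -1.10719565] [-0.00027256  0.01292488 -0.00894865]
```

```bash
python3 -m crank '[[[0.3,-0.3,2],0,255],[[0.3,-0.3,4],0,255],[[0.3,-0.3,6],0,255],[[0.3,-0.3,8],0,255],[[0.3,-0.3,8],0,255],[[0.3,-0.3,8],0,255]]'; python3 -m crank '[[[0,0,2],0,255],[[0,0,4],0,255],[[0,0,6],0,255],[[0,0,8],0,255],[[0,0,10],0,255],[[0,0,12],0,255],[[0,0,12],0,255]]'
```

```text
time: 6.9
eef_pos: [0.6501, -0.0103, 0.0936]
tcp_rot: [0.817, 0.577, 0.001, 0.0]
contact_force: [-1.2, 1.1, 4.9]
opening: 0.362
finger_force: 70.6
time: 7.6
eef_pos: [0.6484, -0.0108, 0.0781]
tcp_rot: [0.817, 0.577, -0.001, -0.001]
contact_force: [0.2, 0.0, -1.5]
opening: 0.362
finger_force: 69.4
```

```bash
python3 -m crank '[[[0,0,1],0,255],[[0,0,2],0,255],[[0,0,2],0,255],[[0,0,3],0,255],[[0,0,3],0,255]]'
```

```text
time: 8.1
eef_pos: [0.6495, -0.0106, 0.0775]
tcp_rot: [0.817, 0.577, -0.0, 0.0]
contact_force: [-0.8, -0.5, 1.3]
opening: 0.366
finger_force: 70.1
```

```bash
python3 -m crank '[[[0,0,1],0,255],[[0,0,2],0,255],[[0,0,3],0,255],[[0,0,4],0,255]]'
```

```text
time: 8.5
eef_pos: [0.6498, -0.0106, 0.0774]
tcp_rot: [0.817, 0.577, -0.0, -0.0]
contact_force: [-9.9, 1.5, 19.1]
opening: 0.36
finger_force: 73.7
```

Solid stop at TCP z = 77.4 mm, the height expected for home. I'll relax, open and retreat.

```bash
python3 -m crank '[[[0,0,-3],0,255],[[0,0,-5],0,255],[[0,0,-5],0,160],[[0,0,-5],0,100],[[0,0,-5],0,50],[[0,0,-5],0,0],[[0,0,-5],0,0],[[0,0,-5],0,0]]'; python3 -m crank '[[[0,0,-20],0,0],[[0,0,-50],0,0],[[0,0,-90],0,0],[[0,0,-120],0,0]]'; python3 - <<'E'
from h import *
goto(.4695,-.2386,.16,31.9)
E
```

```text
time: 9.3
eef_pos: [0.6497, -0.0106, 0.0783]
tcp_rot: [0.817, 0.577, 0.0, 0.0]
contact_force: [0.9, 0.4, -0.4]
opening: 0.996
finger_force: 0.0
time: 9.7
eef_pos: [0.6501, -0.0107, 0.2008]
tcp_rot: [0.817, 0.577, 0.001, 0.001]
contact_force: [0.1, 0.2, 0.5]
opening: 1.003
finger_force: 0.0
tcp [ 0.6501 -0.0107  0.2008] tool-y -19.53 q6 0.17 shift [-275.2  -94.1   40.5] yaw -51.43 alt 128.57
```

```bash
python3 -m crank '[[[-30,-10,0],-6,0],[[-65,-22,0],-13,0],[[-105,-36,0],-20,0],[[-145,-49,0],-27.5,0],[[-185,-63,10],-35,0],[[-225,-77,20],-42,0],[[-258,-88,30],-48,0],[[-275.2,-94,40],-51.4,0],[[-275.2,-94,40],-51.4,0],[[-275.2,-94,40],-51.4,0]]'; python3 - <<'E'
from h import *
goto(.4695,-.2386,.1,31.9)
for n in('top','scene'):
    c=snap(n); print(n)
    for z0,z1 in((.112,.14),(.122,.14)):
        P,m=zcloud(c,(.58,.72,-.08,.06),z0,z1); print('holder',z0,m.sum(),rect(P[m]),P[m].mean(0).round(4),np.median(P[m][:,2]))
s=load('scene');t=load('top');u,v=map(int,proj(s,(.6495,-.01,.1)));u2,v2=map(int,proj(t,(.6495,-.01,.1)));u3,v3=map(int,proj(s,(.47,-.24,.03)))
cv2.imwrite('pics/c3.png',np.hstack([cv2.resize(q,(260,260),interpolation=cv2.INTER_CUBIC) for q in(s['frame'][v-35:v+35,u-35:u+35],t['frame'][v2-35:v2+35,u2-35:u2+35],s['frame'][v3-60:v3+60,u3-60:u3+60])]))
E
```

```text
time: 10.7
eef_pos: [0.469, -0.2385, 0.1584]
tcp_rot: [0.487, 0.874, 0.0, 0.0]
contact_force: [-0.1, -0.0, 0.8]
opening: 1.0
finger_force: 0.0
tcp [ 0.469  -0.2385  0.1584] tool-y 31.76 q6 -1.22 shift [-0.3  0.4 58.4] yaw -0.14 alt 179.86
top
holder 0.112 344 (array([649.5,  -9.6]), array([91.4, 30.8]), 69.68) [ 0.6495 -0.0096  0.1209] 0.11973713858065438
holder 0.122 91 (array([649.4,  -9.6]), array([91.4, 29.5]), 70.26) [ 0.6491 -0.0124  0.1283] 0.12874892263834092
scene
holder 0.112 25 (array([645.1, -52.8]), array([16.1,  7.2]), 50.12) [ 0.6443 -0.0531  0.1231] 0.12357008419037174
holder 0.122 14 (array([645.6, -52. ]), array([15.2,  4.8]), 58.55) [ 0.6461 -0.0514  0.1267] 0.12620615964981863
```

View pics/c3.png

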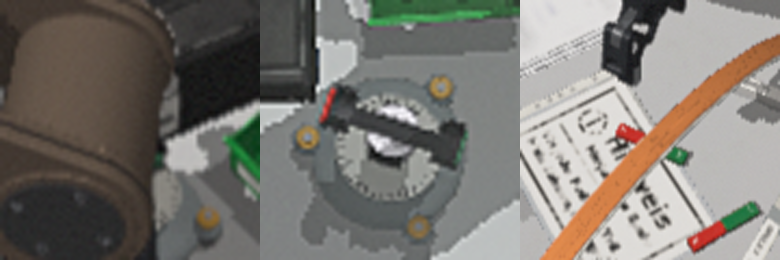

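The top crop (middle) shows the holder upright on the post: red plate at crop (328,105), green at (458,150). Fork tops measure 128.7 mm against 129 mm expected. The magnet (right crop, partly behind the orange band) is untouched. Now I'll grasp the magnet.

```bash
python3 -m crank '[[[0,0,40],-0.1,0],[[0,0,80],-0.1,0],[[0,0,115],-0.1,0],[[0,0,140],-0.1,0],[[0,0,152],-0.1,0],[[0,0,157],-0.1,0],[[0,0,157],-0.1,0],[[0,0,157],-0.1,0]]'; python3 - <<'E'
from h import *
goto(.4694,-.2392,.001,31.9)
E
```

```text
time: 11.6
eef_pos: [0.4703, -0.2392, 0.0029]
tcp_rot: [0.485, 0.875, -0.0, 0.002]
contact_force: [-0.1, 0.0, -0.4]
opening: 1.004
finger_force: 0.0
tcp [ 0.4703 -0.2392  0.0029] tool-y 31.99 q6 -1.22 shift [ 0.5 -0.7  1.9] yaw 0.09 alt -179.91
```

```bash
python3 -m crank '[[[0,-0.5,0],0,80],[[0,-0.5,0.5],0,120],[[0,-0.5,0.5],0,150],[[0,-0.5,0.5],0,175],[[0,-0.5,0.5],0,195],[[0,-0.5,0.5],0,210],[[0,-0.5,0.5],0,255],[[0,-0.5,0.5],0,255],[[0,-0.5,0.5],0,255]]' 40; python3 - <<'E'
from h import *
goto(.4694,-.2392,.001,31.9)
E
```

```text
time: 12.5
eef_pos: [0.4685, -0.2388, 0.0007]
tcp_rot: [0.485, 0.874, -0.0, -0.0]
contact_force: [1.0, -0.0, 0.5]
opening: 0.0
finger_force: 0.0
tcp [ 0.4685 -0.2388  0.0007] tool-y 31.97 q6 -1.22 shift [-0.9  0.6 -0.3] yaw 0.07 alt -179.93
```

Gripper shut on nothing; look before doing anything.

```bash
python3 -m crank '[[[0,0,-20],0,255],[[0,0,-60],0,255],[[0,0,-110],0,255],[[0,0,-150],0,255],[[0,0,-150],0,255]]'; python3 - <<'E'
from h import *
s=snap('scene');t=snap('top')
u3,v3=map(int,proj(s,(.47,-.24,.01)));u2,v2=map(int,proj(t,(.47,-.24,.01)))
cv2.imwrite('pics/c4.png',np.hstack([cv2.resize(q,(390,390),interpolation=cv2.INTER_CUBIC) for q in(s['frame'][v3-50:v3+50,u3-50:u3+50],t['frame'][v2-60:v2+60,u2-60:u2+60])]))
E
```

```text
time: 13.0
eef_pos: [0.4723, -0.2416, 0.1585]
tcp_rot: [0.485, 0.875, -0.001, 0.007]
contact_force: [0.8, -0.3, 0.2]
opening: 0.002
finger_force: 0.0
```

View pics/c4.png

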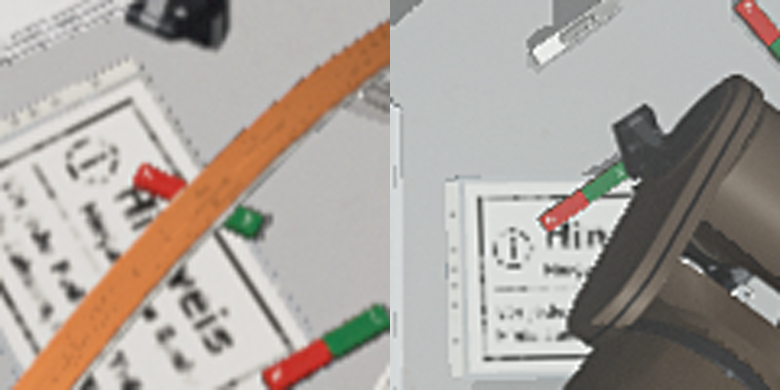

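```bash
python3 - <<'E'
from h import *
print(get_state()['eef_pos'],get_state()['opening'])
for n in('top','scene'):
    c=load(n); H,S,V=cv2.split(cv2.cvtColor(c['frame'],cv2.COLOR_BGR2HSV))
    r=((H<8)|(H>172))&(S>120)&(V>80);g=(H>45)&(H<90)&(S>90)&(V>40)
    P,m=zcloud(c,(.40,.56,-.32,-.16),-.03,.05)
    for k,q in(('r',r),('g',g)):
        w=P[m&q]; print(n,k,len(w),np.median(w,0).round(4),np.percentile(w[:,2],[5,25,75,95]).round(4))
    P,m2=zcloud(c,(.40,.56,-.32,-.16),-.03,.006); print('around',np.median(P[m2],0).round(4))
    u,v=proj(c,(.4723,-.2416,.1585)); print('tcp proj',u,v,c['range_z'][int(v),int(u)],(rot(c).T@(np.array([.4723,-.2416,.1585])-c['origin']))[2])
    P,m3=zcloud(c,(.40,.54,-.32,-.16),.1,.2); w=P[m3]; lo=w[w[:,2]<w[:,2].min()+.015]; print('grip low',len(w),lo.mean(0).round(4),lo.min(0).round(4),lo.max(0).round(4))
E
```

```text
[ 0.46912173 -0.23923201  0.15213233] 0.0022713273793015924
top r 70 [ 0.4602 -0.2218  0.0115] [0.0075 0.01   0.0127 0.0151]
top g 61 [ 0.4799 -0.2536  0.0118] [0.0091 0.0104 0.0133 0.0149]
around [ 0.4956 -0.2139  0.0015]
tcp proj 441.83006505528266 279.07490695306745 0.76528823 1.0185348068221856
grip low 3 [ 0.4756 -0.2292  0.1941] [ 0.4749 -0.2302  0.1873] [ 0.4771 -0.2281  0.1993]
scene r 71 [ 0.4551 -0.2205  0.0088] [0.0059 0.0079 0.0108 0.0128]
scene g 45 [ 0.4853 -0.2677  0.0083] [0.0051 0.0068 0.0099 0.013 ]
around [ 0.4788 -0.2496 -0.001 ]
tcp proj 331.10071060246594 308.2113545092765 1.3650118 1.1750305337000613
grip low 23 [ 0.4708 -0.2533  0.1954] [ 0.4593 -0.2571  0.1889] [ 0.4811 -0.2496  0.2   ]
```

```bash
python3 - <<'E'
from h import *
c=snap('scene'); P=cloud(c); print(get_state()['eef_pos'],proj(c,(.4691,-.2392,.152)),proj(c,(.4691,-.2392,.17)))
for v in range(284,318,2): print(v,[f"{P[v,u,0]*1000:.0f},{P[v,u,1]*1000:.0f},{P[v,u,2]*1000:.0f}" for u in range(316,348,4)])
f=c['frame'][250:360,280:390]; cv2.imwrite('pics/c5.png',cv2.resize(f,(550,550),interpolation=cv2.INTER_CUBIC))
E
```

```text
[ 0.46810178 -0.23846076  0.15023389] (np.float64(329.175695835112), np.float64(309.68155524543073)) (np.float64(329.24573956353635), np.float64(305.0249054029523))
284 ['432,-252,289', '436,-259,294', '440,-267,302', '450,-266,294', '460,-263,282', '471,-260,271', '486,-251,249', '590,-109,-3']
286 ['430,-255,287', '436,-260,290', '440,-268,296', '450,-266,286', '460,-264,277', '472,-259,262', '578,-109,-4', '586,-115,-2']
288 ['430,-254,280', '435,-261,285', '439,-269,292', '449,-266,281', '461,-262,267', '473,-258,253', '573,-117,1', '584,-119,-4']
290 ['519,-92,1', '434,-263,281', '439,-269,286', '449,-267,276', '461,-262,260', '471,-261,252', '571,-121,-1', '579,-126,1']
292 ['516,-96,-1', '432,-266,281', '455,-242,232', '456,-255,248', '461,-263,255', '478,-249,224', '571,-121,-9', '578,-128,-6']
294 ['426,-262,273', '431,-268,277', '453,-245,231', '459,-251,234', '462,-261,244', '556,-126,-1', '565,-131,-1', '573,-137,1']
296 ['424,-266,272', '429,-272,276', '450,-251,233', '457,-254,233', '464,-258,233', '554,-130,-3', '563,-135,-3', '571,-140,-3']
298 ['421,-270,273', '430,-
[... 525 characters left out ...]
13,-141,-2', '459,-251,190', '467,-253,187', '538,-156,-1', '547,-160,-2', '555,-166,-0']
308 ['493,-137,0', '501,-142,1', '511,-146,-2', '519,-150,-3', '526,-157,1', '535,-161,-1', '546,-163,-6', '554,-168,-6']
310 ['491,-141,-2', '498,-149,3', '508,-150,-3', '515,-157,1', '525,-159,-4', '532,-166,1', '541,-171,0', '551,-173,-6']
312 ['488,-147,-1', '497,-149,-4', '504,-158,2', '514,-160,-3', '522,-164,-4', '529,-171,1', '539,-174,-4', '547,-180,-2']
314 ['486,-151,-3', '493,-157,-0', '502,-161,-0', '511,-165,-2', '519,-170,-3', '527,-175,-1', '535,-180,-1', '544,-184,-2']
316 ['480,-161,7', '490,-162,1', '498,-167,1', '507,-171,0', '516,-176,-1', '525,-179,-3', '531,-187,2', '540,-190,-0']
```

View pics/c5.png

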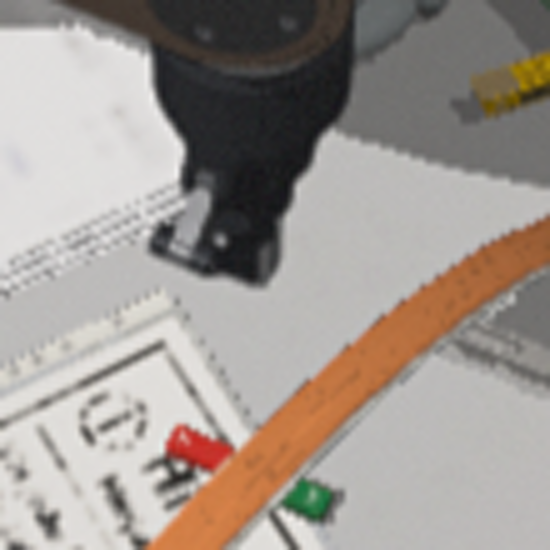

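The magnet is unmoved. With the TCP at z ≈ 0.150, the lowest visible finger point in the picture (333,306) is at about 0.187, so the tips seem to sit higher than the reported TCP. I'll find the real tip height with a gentle touch on bare table beside the magnet.

```bash
python3 -m crank '[[[0,45,0],0,255],[[0,45,40],0,255],[[0,45,80],0,255],[[0,45,115],0,255],[[0,45,135],0,255],[[0,45,145],0,255],[[0,45,145],0,255],[[0,45,145],0,255]]'; python3 -m crank '[[[0,0,2],0,255],[[0,0,4],0,255],[[0,0,4],0,255],[[0,0,4],0,255]]'
```

```text
time: 13.95
eef_pos: [0.5069, -0.2151, 0.0059]
tcp_rot: [0.485, 0.874, -0.0, 0.0]
contact_force: [0.0, 0.2, 0.4]
opening: 0.004
finger_force: 0.0
time: 14.35
eef_pos: [0.5069, -0.2151, 0.0022]
tcp_rot: [0.485, 0.874, -0.0, 0.0]
contact_force: [0.8, 0.4, 0.1]
opening: 0.001
finger_force: 0.0
```

```bash
python3 -m crank '[[[0,0,2],0,255],[[0,0,4],0,255],[[0,0,4],0,255]]'|grep -E "eef|cont"; python3 -m crank '[[[0,0,2],0,255],[[0,0,4],0,255],[[0,0,4],0,255]]'|grep -E "eef|cont";python3 -m crank '[[[0,0,2],0,255],[[0,0,4],0,255],[[0,0,4],0,255]]'|grep -E "eef|cont"
```

```text
eef_pos: [0.5063, -0.2147, -0.0027]
contact_force: [-0.5, 0.4, -0.2]
eef_pos: [0.5064, -0.2148, -0.0067]
contact_force: [-0.4, -0.8, -0.3]
eef_pos: [0.5064, -0.2148, -0.0107]
contact_force: [-0.3, -0.3, 0.0]
```

```bash
for i in 1; do :; done; python3 -m crank '[[[0,0,2],0,255],[[0,0,4],0,255],[[0,0,4],0,255]]'|grep -E "eef|cont"; python3 -m crank '[[[0,0,2],0,255],[[0,0,4],0,255],[[0,0,4],0,255]]'|grep -E "eef|cont"; python3 - <<'E'
from h import *
c=snap('scene'); t=snap('top'); print(get_state()['eef_pos'],get_state()['contact_force'])
u,v=map(int,proj(c,(.507,-.215,.04)));u2,v2=map(int,proj(t,(.507,-.215,.04)))
cv2.imwrite('pics/c6.png',np.hstack([cv2.resize(q,(390,390),interpolation=cv2.INTER_CUBIC) for q in (c['frame'][v-50:v+50,u-50:u+50],t['frame'][v2-50:v2+50,u2-50:u2+50])]))
E
```

```text
eef_pos: [0.5064, -0.2148, -0.0146]
contact_force: [-0.4, -0.5, -0.3]
eef_pos: [0.5064, -0.2148, -0.0187]
contact_force: [-0.3, 0.4, -0.3]
[ 0.50657711 -0.2148799  -0.01837608] [-0.42616724  0.00745293 -0.17289514]
```

View pics/c6.png

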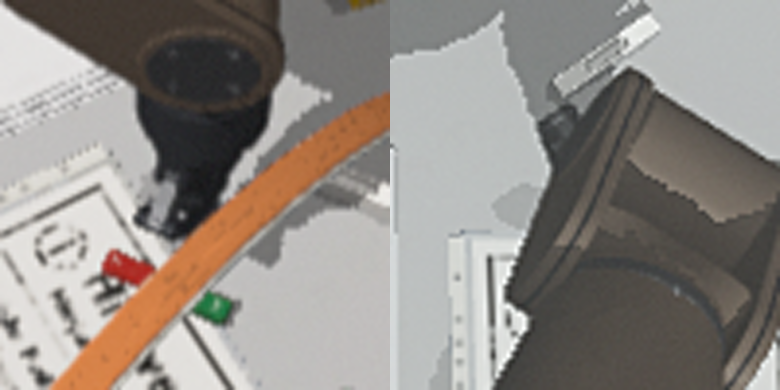

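```bash
python3 - <<'E'
from h import *
c=load('scene')
a=np.radians(-19.12); p=np.array([.4871,.223,0]); y=np.array([np.cos(a),np.sin(a),0])
for s in(-1,1):
  for z in(.121,.134,.15,.17): print(s,z,np.round((np.array(proj(c,p+s*.0475*y+[0,0,z]))-[180,120])*3))
P,m=zcloud(c,(.45,.56,-.27,-.16),.012,.1); w=P[m]; i=np.argsort(w[:,2])[:12]; print(w[i].round(3))
E
python3 -m crank '[[[0,0,2],0,255],[[0,0,4],0,255],[[0,0,4],0,255]]'|grep -E "eef|cont"; python3 -m crank '[[[0,0,2],0,255],[[0,0,4],0,255],[[0,0,4],0,255]]'|grep -E "eef|cont"
```

```text
-1 0.121 [143. 194.]
-1 0.134 [141. 183.]
-1 0.15 [138. 170.]
-1 0.17 [135. 153.]
1 0.121 [251. 179.]
1 0.134 [250. 168.]
1 0.15 [249. 155.]
1 0.17 [247. 138.]
[[ 0.452 -0.225  0.012]
 [ 0.451 -0.221  0.012]
 [ 0.489 -0.27   0.012]
 [ 0.458 -0.214  0.012]
 [ 0.461 -0.218  0.012]
 [ 0.486 -0.266  0.013]
 [ 0.457 -0.216  0.013]
 [ 0.459 -0.221  0.013]
 [ 0.462 -0.225  0.013]
 [ 0.481 -0.266  0.013]
 [ 0.454 -0.23   0.013]
 [ 0.466 -0.228  0.013]]
eef_pos: [0.5064, -0.2148, -0.0227]
contact_force: [0.3, -0.3, -0.5]
eef_pos: [0.5064, -0.2147, -0.0267]
contact_force: [0.1, -0.2, 0.0]
```

```bash
for z in 1; do python3 -m crank '[[[0,0,2],0,255],[[0,0,2],0,255],[[0,0,2],0,255]]'|grep -E "eef|cont"; python3 -m crank '[[[0,0,2],0,255],[[0,0,2],0,255],[[0,0,2],0,255]]'|grep -E "eef|cont"; python3 -m crank '[[[0,0,2],0,255],[[0,0,2],0,255],[[0,0,2],0,255]]'|grep -E "eef|cont"; done
```

```text
eef_pos: [0.5069, -0.2151, -0.028]
contact_force: [-0.5, 0.1, 4.1]
eef_pos: [0.5069, -0.215, -0.0281]
contact_force: [-5.9, 3.7, 14.6]
eef_pos: [0.5069, -0.215, -0.0281]
contact_force: [-9.9, 4.7, 26.4]
```

Contact with the table at TCP z = −28 mm, so the real tips sit 28 mm behind the stated TCP. I'll correct for this and re-grasp the magnet.

```bash
python3 -m crank '[[[0,0,-20],0,255],[[0,0,-60],0,0],[[0,0,-70],0,0],[[0,0,-70],0,0],[[0,-20,-70],0,0],[[0,-45,-70],0,0],[[0,-45,-70],0,0],[[0,-45,-70],0,0],[[0,-45,-70],0,0]]'; python3 - <<'E'
from h import *
goto(.4697,-.2389,-.0255,31.9)
E
```

```text
time: 18.35
eef_pos: [0.4685, -0.2383, 0.0369]
tcp_rot: [0.485, 0.875, 0.0, -0.001]
contact_force: [0.4, -0.1, 0.8]
opening: 1.0
finger_force: 0.0
tcp [ 0.4685 -0.2383  0.0369] tool-y 31.98 q6 -1.22 shift [-1.2  0.7 62.4] yaw 0.08 alt -179.92
```

```bash
python3 -m crank '[[[-1,0.5,15],0,0],[[-1,0.5,30],0,0],[[-1,0.5,45],0,0],[[-1,0.5,55],0,0],[[-1,0.5,62],0,0],[[-1,0.5,62],0,0],[[-1,0.5,62],0,0]]'; python3 -m crank '[[[0,0,0],0,80],[[0,0,0],0,120],[[0,0,0],0,150],[[0,0,0],0,175],[[0,0,0],0,195],[[0,0,0],0,210],[[0,0,0],0,255],[[0,0,0],0,255],[[0,0,0],0,255]]' 40; python3 - <<'E'
from h import *
goto(.4697,-.2389,-.0255,31.9)
E
```

```text
time: 19.05
eef_pos: [0.4696, -0.2395, -0.0242]
tcp_rot: [0.485, 0.874, -0.0, 0.0]
contact_force: [0.5, 0.3, -0.5]
opening: 1.004
finger_force: 0.0
time: 19.95
eef_pos: [0.4697, -0.2395, -0.024]
tcp_rot: [0.485, 0.874, 0.0, 0.0]
contact_force: [-0.1, 0.4, 3.4]
opening: 0.158
finger_force: 40.7
tcp [ 0.4697 -0.2395 -0.024 ] tool-y 31.97 q6 -1.22 shift [0.5 0.3 1.5] yaw 0.07 alt -179.93
```

```bash
python3 -m crank '[[[0,0,-5],0,255],[[0,0,-20],0,255],[[0,0,-50],0,255],[[0,0,-90],0,255],[[0,0,-130],0,255],[[0,0,-155],0,255],[[0,0,-165],0,255],[[0,0,-165],0,255],[[0,0,-165],0,255]]'; python3 - <<'E'
from h import *
goto(.6496,-.0106,.14,-19.6)
E
```

```text
time: 20.85
eef_pos: [0.4685, -0.2387, 0.1393]
tcp_rot: [0.485, 0.874, 0.0, -0.001]
contact_force: [-0.3, -0.0, 0.2]
opening: 0.162
finger_force: 40.3
tcp [ 0.4685 -0.2387  0.1393] tool-y 31.97 q6 -1.22 shift [ 97.6 274.4  -0.7] yaw 51.57 alt -128.43
```

```bash
python3 -m crank '[[[8,22,0],5,255],[[19,54,0],11,255],[[32,90,0],18,255],[[45,127,0],25,255],[[58,163,0],32,255],[[71,200,0],39,255],[[83,233,0],45,255],[[92,259,0],49.5,255],[[97.5,274,0],51.5,255],[[97.5,274,0],51.5,255]]'; python3 -m crank '[[[0,0,0],0,255],[[0,0,0],0,255],[[0,0,0],0,255]]' ; python3 - <<'E'
from h import *
goto(.6496,-.0106,.096,-19.6)
s=snap('scene'); u,v=map(int,proj(s,(.65,-.01,.15))); cv2.imwrite('pics/c7.png',cv2.resize(s['frame'][v-45:v+45,u-45:u+45],(540,540),interpolation=cv2.INTER_CUBIC))
E
```

```text
time: 21.85
eef_pos: [0.6495, -0.0096, 0.1374]
tcp_rot: [0.816, 0.578, -0.002, -0.002]
contact_force: [-0.4, -0.5, -0.5]
opening: 0.153
finger_force: 40.3
time: 22.15
eef_pos: [0.6495, -0.0125, 0.1402]
tcp_rot: [0.817, 0.577, -0.0, -0.0]
contact_force: [0.5, 0.6, -0.0]
opening: 0.16
finger_force: 40.3
tcp [ 0.6495 -0.0125  0.1402] tool-y -19.58 q6 0.17 shift [ 1.8 -0.5 44.2] yaw 0.02 alt -179.98
```

View pics/c7.png

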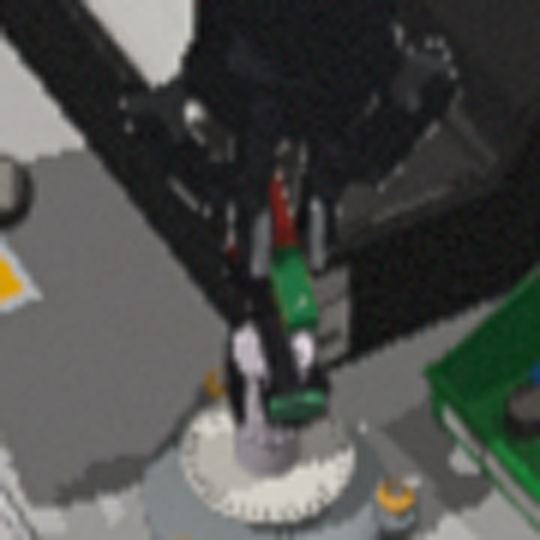

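The crop shows the magnet held level above the holder, its green end (295,300) over the green plate (297,405) and its red end over the red plate at the far side. I'll lower in two stages.

```bash
python3 -m crank '[[[1,0,8],0,255],[[1,0,16],0,255],[[1,0,22],0,255],[[1,0,24],0,255],[[1,0,24],0,255],[[1,0,24],0,255]]'; python3 - <<'E'
from h import *
goto(.6496,-.0106,.094,-19.6)
E
```

```text
time: 22.8
eef_pos: [0.6507, -0.0106, 0.1168]
tcp_rot: [0.817, 0.577, 0.0, 0.0]
contact_force: [-1.1, 0.8, -0.7]
opening: 0.154
finger_force: 40.3
tcp [ 0.6507 -0.0106  0.1168] tool-y -19.53 q6 0.17 shift [-0.4 -1.1 22.8] yaw 0.07 alt -179.93
```

```bash
python3 -m crank '[[[-0.3,-0.7,6],0,255],[[-0.3,-0.7,12],0,255],[[-0.3,-0.7,16],0,255],[[-0.3,-0.7,19],0,255],[[-0.3,-0.7,21],0,255],[[-0.3,-0.7,21],0,255],[[-0.3,-0.7,21],0,255]]'; python3 -m crank '[[[0,0,1],0,255],[[0,0,2],0,255],[[0,0,2],0,255],[[0,0,2],0,255]]'
```

```text
time: 23.5
eef_pos: [0.6499, -0.0107, 0.0958]
tcp_rot: [0.817, 0.577, 0.0, 0.0]
contact_force: [0.3, -0.1, -0.5]
opening: 0.159
finger_force: 40.3
time: 23.9
eef_pos: [0.6501, -0.0107, 0.0941]
tcp_rot: [0.817, 0.577, 0.0, 0.0]
contact_force: [0.2, 0.4, 0.3]
opening: 0.155
finger_force: 40.4
```

```bash
python3 -m crank '[[[0,0,1],0,255],[[0,0,1],0,255],[[0,0,1],0,255]]'
```

```text
time: 24.2
eef_pos: [0.6503, -0.0108, 0.0941]
tcp_rot: [0.817, 0.577, 0.0, 0.0]
contact_force: [-2.3, 0.5, 5.1]
opening: 0.162
finger_force: 40.9
```

Seated: the force rises at exactly the expected height. Release and retreat.

```bash
python3 -m crank '[[[0,0,-1],0,255],[[0,0,-1],0,200],[[0,0,-1],0,180],[[0,0,-1],0,150],[[0,0,-1],0,100],[[0,0,-1],0,60],[[0,0,-1],0,60]]' 20; python3 -m crank '[[[0,0,-10],0,60],[[0,0,-30],0,60],[[0,0,-60],0,0],[[0,0,-100],0,0],[[0,-40,-110],0,0],[[0,-90,-110],0,0],[[-40,-130,-110],0,0],[[-80,-160,-110],0,0],[[-80,-160,-110],0,0],[[-80,-160,-110],0,0]]'; python3 - <<'E'
from h import *
c=snap('top'); s=snap('scene')
P,m=zcloud(c,(.58,.72,-.08,.06),.112,.15); print('all',m.sum(),rect(P[m]))
H,S,V=cv2.split(cv2.cvtColor(c['frame'],cv2.COLOR_BGR2HSV))
r=((H<8)|(H>172))&(S>120)&(V>60);g=(H>45)&(H<90)&(S>90)&(V>40)
for k,q in(('r',r),('g',g)): w=P[m&q]; print(k,len(w),np.median(w,0).round(4))
w=P[m&(r|g)]; print(rect(w))
u,v=map(int,proj(c,(.65,-.01,.12)));u2,v2=map(int,proj(s,(.65,-.01,.12)))
cv2.imwrite('pics/c8.png',np.hstack([cv2.resize(q,(390,390),interpolation=cv2.INTER_CUBIC) for q in(s['frame'][v2-40:v2+40,u2-40:u2+40],c['frame'][v-40:v+40,u-40:u+40])]))
E
```

```text
time: 24.9
eef_pos: [0.6498, -0.0107, 0.0936]
tcp_rot: [0.817, 0.577, -0.0, -0.0]
contact_force: [-0.3, -0.2, -0.0]
opening: 0.768
finger_force: 0.0
time: 25.9
eef_pos: [0.4719, -0.0331, 0.2048]
tcp_rot: [0.817, 0.576, 0.001, 0.001]
contact_force: [-0.0, 0.4, 0.4]
opening: 1.001
finger_force: 0.0
all 384 (array([648.3,  -9.3]), array([91.1, 33.3]), 69.52)
r 103 [0.656  0.0103 0.1296]
g 82 [ 0.643  -0.029   0.1295]
(array([650.1,  -9.8]), array([89.9, 16.9]), 70.03)
```

View pics/c8.png

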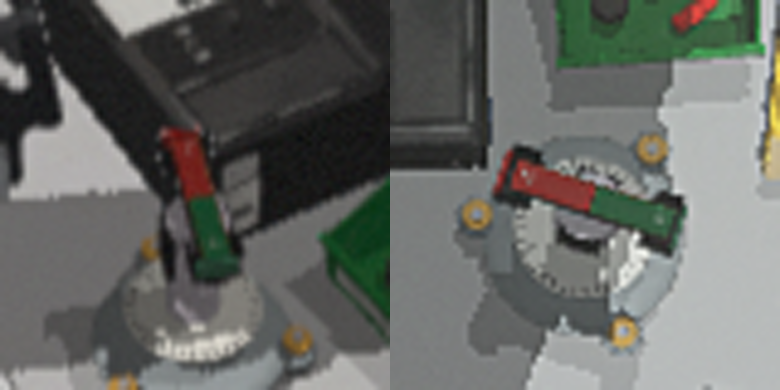

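The magnet lies flat in both forks: red at the red plate, top crop (515,180), green at the green plate (670,220), and top at about 129.5 mm on both halves. The gripper is clear.

```bash
python3 -c "
from plant import ctrl; print(ctrl.sign_off())"
```

```text
the job is handed in; nothing more can be done
None
```

I handed the job in at about 26 s: the holder is seated home on the post and the magnet lies flat in both forks, red half at the red plate. The first grasp of the magnet closed on nothing because the fingertips sit 28 mm behind the stated TCP; the second try held. No verdict came back at hand-in, and I did not re-measure the bystanders afterwards.

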